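# Hang the stainless cup on the pot tray

## Robot

A 6-joint arm with a two-finger parallel gripper is mounted at the origin on the work surface. World frame = base frame: x ahead of the robot, y to its left, z up, the work surface at z = 0. Lengths are in m, angles in rad, forces in N, time in s.
With the tool pointing down it reaches from about 0.35 to 0.775 m from the base axis. Payload 5.5 kg.
Tool frame: the origin (TCP) lies at the very end of the fingers, on their centre line; the grasp point (between the pads) lies grip_point_offset behind it (grip_point_offset is the distance from the TCP to the grasp point, in m); z points along the fingers, x is the direction in which the jaws open and shut, and the axes are right-handed (so a half turn about z gives the same grasp; the last joint's range is limited). The gripper opens to 85 mm and grips with 20 to 120 N. Pads are 22 mm wide; open, the fingers measure 114 mm over their backs; the gripper's body (76 mm by 85 mm) begins 54 mm behind the grasp point. The pads swing forward as they close: fully open they stand 13 mm farther back than shut.
Start: joints at [-1.329, 0.313, 0.046, 1.304, 0, 1.431], TCP at [0.214, -0.534, 0.231] pointing down, gripper open.
Joint ranges: [-2.76, 2.76], [-0.86, 1.69], [-1.03, 1.26], [-2.2, 2.34], [-1.47, 1.5], [-3.14, 3.14]. Speed limits (rad/s): [2.57, 2.57, 3.14, 3.14, 3.14, 3.14].

## Interface

Orientations are given as a rotation vector (axis times angle).
In Python, from plant import move_pose, move_linear, set_joints, set_gripper, wait, solve_ik, read_state, snapshot, camera_params, IKError, close_job, look_for, grip_point_offset gives the robot as it stands. Calls block until the motion is done:
- move_pose(position, orientation): joint-space move of the TCP to a pose.
- move_linear(position, attitude=None, velocity=0.15, force_limit=None): straight line of the TCP; attitude=None keeps the orientation; velocity is the mean speed in m/s. With force_limit (N) it stops when the force on the tool has changed by that much, and returns True; else False.
- set_joints(angles): joint-space move.
- set_gripper(opening, strength=None): opening from 0.0 (shut) to 1.0 (fully open); strength is the grip in N (None keeps the last); returns when the fingers have stopped.
- wait(seconds).
- solve_ik(position, orientation): joint angles nearest the present ones, or None.
- read_state(): the state.
- snapshot(name): name is "scene" or "top" or "wrist"; returns (picture, depth): 400x640x3 uint8, red, green, blue; 400x640 float32, m along the optical axis (not along the pixel's ray), 0 where there is no reading.
- camera_params(name): a dict with "vfov" (degrees; the focal length in pixels is half the picture's height over the tangent of half this angle, whatever the lens; pixels are square), "cx", "cy" (the principal point, pixels), "k1" (the pictures are not rectified: a ray, as slopes to the right and down, at radius r is drawn at 1 + k1 r^2 times it, then the intrinsics apply), "rvec" (rotation vector, rad) and "tvec" (3), from world to camera coordinates, as OpenCV has them; the wrist camera has in their place "mount" (4x4, takes a point from camera to tool coordinates, whose origin is the TCP and whose axes are the tool frame's). Camera axes: x right, y down, z forward; pixel columns grow to the right and rows downward; lengths in m; the calibration is good to about 2 mm. A picture is of the moment at which its call begins: read the wrist's pose just before it. camera_params takes no time and is no camera call.
A pose or a line that the arm cannot do raises IKError and nothing moves.
- close_job(): hands the job in, once; it reports no verdict.
Trained networks look in the newest picture that a camera, given by its name, has taken for a name from the list of things; names that differ only in an ending like _2 or _b are one class to them, and where a whole thing is asked for, a point or a joint stands for the part that bears it (a point fixed in the world has none). Each returns a list of dicts, best first, with "score" (0 to 1); they miss things now and then, are a little off and sometimes report something else, mostly with a low value. They report only what shows in the picture. A call takes as long as a camera call.
- look_for(query, camera): "bbox" ([left, top, right, bottom] in pixels, round what is visible of it).
The state is a dict: "time_s": time; "joints": joint angles; "qvel": joint speeds; "effort": joint torques, N m; "tcp_pos": TCP position; "orientation": TCP orientation; "contact_force": force on the tool from outside, world axes, zero at the start; "wrist_torque": the same for the moment, N m; "opening": opening from 0.0 (shut) to 1.0 (fully open).
Only numpy, scipy, OpenCV 4.12 (cv2) and the standard library are available. Lean on these libraries where they do the work, as an engineer would, in place of code of your own. Each camera call takes 0.05 s, during which the arm holds its last target.

## Task

Hang the stainless steel cup by its own hook over the rim of the black pot tray, on the long side nearest the robot, so that the cup hangs upright on the outside of the tray with the hook fully down on the rim and nothing else holding it. Leave the green cup where it stands.

Things in the scene. Friction and masses are not known exactly. Their poses are not given: they have to be found in the camera images.
- steel_cup: Bare stainless cup to hang: square, open-topped, 44 x 44 mm, 65 mm tall, 3 mm walls, about 120 g, starts upright on the bench. A 36 mm wide strip hook rises flush from its +x wall to 80 mm above the underside, runs out along +x and turns down. Origin: centre of the underside; z up, +x towards the hook. Grip across the two plain y sides, from above, about 15 mm below the cup's rim.
- cup_hook (a point): Middle of the slot under the stainless cup's hook, at its roof: 30 mm along the cup's +x from its axis, 77 mm above its underside; axes as the cup's. The slot is 16 mm wide at the roof (22 to 38 mm along +x); the lip's end flares outward, 49 mm above the underside, making the mouth about 26 mm wide.
- tray: Deep black plastic tray with eight small terracotta pots of seedlings, fixed to the bench. 200 (x) by 360 (y) by 100 mm high, vertical walls 6 mm thick. Origin: centre of its underside; its -x side is the long side nearest the robot. The pots begin 60 mm or more inside that wall, lower than the rim; leaves reach about 10 mm above the rim.
- tray_rim (a point): Middle of the top of the tray's long rim nearest the robot, in the middle of the wall's 6 mm thickness, 100 mm above the bench. Axes as the tray's.
- green_cup: The green painted hook-on cup, of the same shape and size as the stainless one, standing on the bench; to be left alone. Origin: centre of its underside; z up, +x towards its hook.

How it is judged:
At the end, for the whole second after the job is handed in: Stainless cup at rest outside the tray, hung on its near long rim: slot middle within 12 mm of the wall's middle across it, 160 mm along, 8 mm of the rim top in height; within 15 degrees of upright and of square to the wall, weight on the tray; green cup within 30 mm of its start (x of cup_hook in the frame of tray_rim between -0.012 and 0.012 m and y of cup_hook in the frame of tray_rim between -0.16 and 0.16 m and z of cup_hook in the frame of tray_rim between -0.008 and 0.008 m and x of steel_cup in the frame of tray_rim below -0.015 m and angle between steel_cup's own z axis and vertical below 0.26 rad and angle between the x axis of steel_cup and the x axis of tray, either way round below 0.26 rad and contact force between steel_cup and tray above 0.3 N and linear speed of steel_cup below 0.02 m/s and angular speed of steel_cup below 0.2 rad/s); the robot touches nothing.
It fails at once if the green cup is moved more than 30 mm from where it stood (distance of green_cup from where it was at the start of the episode above 0.03 m).
It also fails if it takes over 38 s, if anything falls off the work surface, if the arm or the gripper's body presses on something with over 40 N, if the wrist force passes 120 N, or if a joint passes its speed limit or range.

## Working session

There is one attempt and no reset: what is moved stays moved. The work goes in short steps, each a Python script; the robot and the scene stay as the last script left them, time stands still between calls to the robot, and variables do not carry over. Pictures are saved under pics/ and viewed, and the job is handed in when it is done.

```bash
mkdir -p pics; ls
python3 - <<'E'
from plant import *
import cv2
s=read_state();print(s, grip_point_offset if not callable(grip_point_offset) else grip_point_offset())
for n in("scene","top"):
    p,d=snapshot(n);cv2.imwrite(f"pics/{n}0.png",p[:,:,::-1])
    print(n,camera_params(n))
    for q in("steel_cup","green_cup","tray","cup_hook"):
        print(q,look_for(q,n))
E
```

```text
pics
{'time_s': 0.0, 'joints': array([-1.32861936e+00,  3.14027222e-01,  4.49760075e-02,  1.30358606e+00,
        1.13945462e-05,  1.43123287e+00]), 'qvel': array([ 0.00137861,  0.00064383,  0.00046282,  0.00073827,  0.00016921,
       -0.00122008]), 'effort': array([-9.36357792e-04, -4.80626893e+01,  2.98533869e+01,  1.92409067e-02,
       -3.13079145e-04, -5.84569193e-06]), 'tcp_pos': array([ 0.21409953, -0.53310857,  0.23039239]), 'orientation': array([-2.60150690e+00,  1.75896595e+00,  2.13412154e-03]), 'contact_force': array([0.49885621, 0.15240055, 0.13254945]), 'wrist_torque': array([-0.0089814 ,  0.01647149,  0.03221313]), 'opening': 0.9992578770373397} 0.0187
scene {'vfov': 55.83274465513519, 'cx': 315.34949251530924, 'cy': 198.6904337133008, 'k1': -0.047605213712126185, 'rvec': array([ 1.43288887,  2.3345489 , -0.69328378]), 'tvec': array([ 0.22824452, -0.38152725,  1.25297403])}
steel_cup [{'bbox': [372.8, 183.0, 395.9, 209.9], 'score': 0.75}]
green_cup [{'bbox': [168.6, 165.7, 348.3, 335.5], 'score': 0.29}]
tray [{'bbox': [166.4, 165.8, 348.8, 333.8], 'score': 0.63}]
cup_hook [{'bbox': [377.8, 181.5, 396.8, 210.6], 'score': 0.76}]
top {'vfov': 50.179834703554754, 'cx': 325.87474480878825, 'cy': 197.78822860596992, 'k1': -0.050303796731355654, 'rvec': array([ 2.15021568, -2.1078262 ,  0.23844627]), 'tvec': array([-0.00731788,  0.57936383,  0.99056225])}
steel_cup [{'bbox': [245.0, 231.0, 270.3, 262.3], 'score': 0.89}]
green_cup [{'bbox': [411.6, 225.9, 442.1, 258.2], 'score': 0.98}]
tray [{'bbox': [260.3, 85.5, 428.2, 202.3], 'score': 0.63}]
cup_hook [{'bbox': [250.5, 230.0, 271.3, 261.5], 'score': 0.87}]
```

View pics/top0.png

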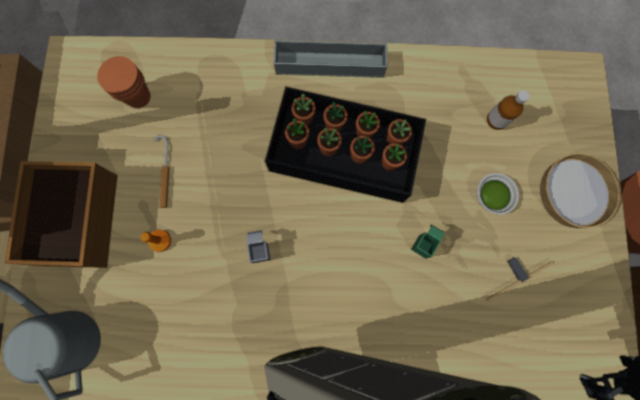

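View pics/scene0.png

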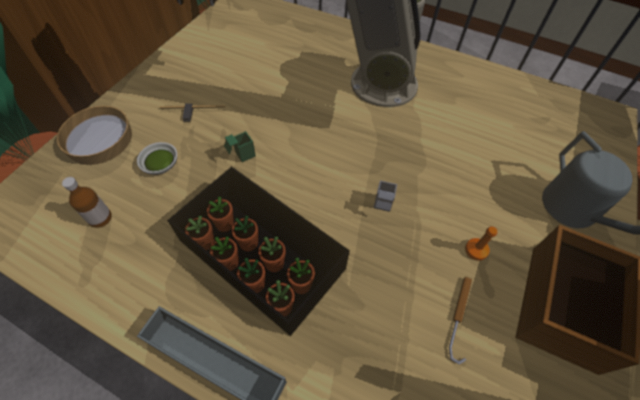

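The top view shows the steel cup at about (258,248) with its hook towards the picture's top, and the green cup at about (430,242). The tray is turned, with its near rim running from about (268,165) to (410,198). Next I'll locate them from depth.

```bash
cat > h.py <<'E'
from plant import *
import numpy as np, cv2
from scipy.spatial.transform import Rotation as R
def K(c,h=400):
    f=h/2/np.tan(np.radians(c["vfov"])/2); return f
def slopes(c,uv):
    uv=np.asarray(uv,float).reshape(-1,2); f=K(c)
    d=(uv-[c["cx"],c["cy"]])/f; s=d.copy()
    for _ in range(20): s=d/(1+c["k1"]*(s**2).sum(1,keepdims=True))
    return s
def w2c(n,st=None):
    c=camera_params(n)
    if "rvec" in c:
        T=np.eye(4);T[:3,:3]=R.from_rotvec(c["rvec"]).as_matrix();T[:3,3]=c["tvec"];return c,T
    B=np.eye(4);B[:3,:3]=R.from_rotvec(st["orientation"]).as_matrix();B[:3,3]=st["tcp_pos"]
    return c,np.linalg.inv(B@np.array(c["mount"]))
def cloud(n,d,box,st=None):
    c,T=w2c(n,st); l,t,r,b=[int(v) for v in box]
    v,u=np.mgrid[t:b,l:r]; z=d[t:b,l:r].ravel(); uv=np.c_[u.ravel(),v.ravel()]
    s=slopes(c,uv); m=z>0
    P=np.c_[s*z[:,None],z][m]; Ti=np.linalg.inv(T)
    return P@Ti[:3,:3].T+Ti[:3,3], uv[m]
def proj(n,P,st=None):
    c,T=w2c(n,st); P=np.atleast_2d(P)@T[:3,:3].T+T[:3,3]; s=P[:,:2]/P[:,2:]
    return s*(1+c["k1"]*(s**2).sum(1,keepdims=True))*K(c)+[c["cx"],c["cy"]]
def onplane(n,uv,z,st=None):
    c,T=w2c(n,st);Ti=np.linalg.inv(T); s=slopes(c,uv); D=np.c_[s,np.ones(len(s))]@Ti[:3,:3].T
    o=Ti[:3,3]; return o+D*((z-o[2])/D[:,2])[:,None]
E
python3 - <<'E'
from h import *
for n,bt,bc,bg in(("top",(250,80,440,210),(235,222,280,270),(405,218,450,265)),("scene",(160,160,355,340),(365,176,402,215),(218,128,262,166))):
    p,d=snapshot(n)
    P,uv=cloud(n,d,bt); 
    print(n,"noise bench",np.percentile(cloud(n,d,(200,200,240,225))[0][:,2],[5,50,95]) )
    m=(P[:,2]>.09)&(P[:,2]<.106); Q=P[m][:,:2].astype(np.float32)
    h=cv2.convexHull(Q)[:,0]; r=cv2.minAreaRect(Q); print("tray",m.sum(),r,cv2.boxPoints(r).round(4).tolist())
    for nm,b in(("steel",bc),("green",bg)):
        P,uv=cloud(n,d,b); 
        for lo,hi in((.02,.09),(.057,.07),(.07,.09)):
            m=(P[:,2]>lo)&(P[:,2]<hi); Q=P[m][:,:2].astype(np.float32)
            if len(Q)>4: r=cv2.minAreaRect(Q);print(nm,lo,m.sum(),r,Q.mean(0),P[m][:,2].max())
E
python3 -c "
import cv2
a=cv2.imread('pics/top0.png')[220:275,230:285];cv2.imwrite('pics/c0.png',cv2.resize(a,None,fx=10,fy=10,interpolation=cv2.INTER_CUBIC))"
```

```text
top noise bench [-0.00283244  0.00025557  0.00338732]
tray 2279 ((0.7173954844474792, -0.041380688548088074), (0.36140793561935425, 0.20098994672298431), 77.70006561279297) [[0.5806999802589417, -0.1965000033378601], [0.7771000266075134, -0.23929999768733978], [0.8540999889373779, 0.11379999667406082], [0.6577000021934509, 0.1565999984741211]]
steel 0.02 372 ((0.4602845311164856, 0.1685018241405487), (0.07375404238700867, 0.042043332010507584), 11.324917793273926) [0.46087044 0.16853017] 0.08488943704204421
steel 0.057 116 ((0.4587499499320984, 0.1681944876909256), (0.07036092132329941, 0.042043332010507584), 11.324915885925293) [0.4513892  0.16633701] 0.0695365638537786
steel 0.07 144 ((0.467524915933609, 0.17050571739673615), (0.03862980380654335, 0.03549879416823387), 12.878923416137695) [0.47509664 0.17138115] 0.08488943704204421
green 0.02 461 ((0.4822033643722534, -0.2505272328853607), (0.04470663517713547, 0.07425032556056976), 59.115814208984375) [ 0.47894284 -0.24860656] 0.08419382965691447
green 0.057 121 ((0.480759859085083, -0.2496596872806549), (0.044712308794260025, 0.0
[... 903 characters left out ...]
765 ] 0.06995891650620278
steel 0.07 158 ((0.47573673725128174, 0.1723664551973343), (0.027200495824217796, 0.036086779087781906), 11.774765014648438) [0.47734788 0.17274725] 0.08442237331972235
green 0.02 551 ((0.4818139970302582, -0.2503504455089569), (0.04802040383219719, 0.0730806291103363), 59.16381072998047) [ 0.4802682  -0.24595265] 0.0852403180250002
green 0.057 164 ((0.48079532384872437, -0.2500487267971039), (0.04737261310219765, 0.07090751081705093), 58.221527099609375) [ 0.47971353 -0.24577692] 0.06995390141515123
green 0.07 110 ((0.48451942205429077, -0.2514711618423462), (0.040973514318466187, 0.05158151686191559), 54.72988510131836) [ 0.4966958  -0.25797325] 0.0852403180250002
```

View pics/c0.png

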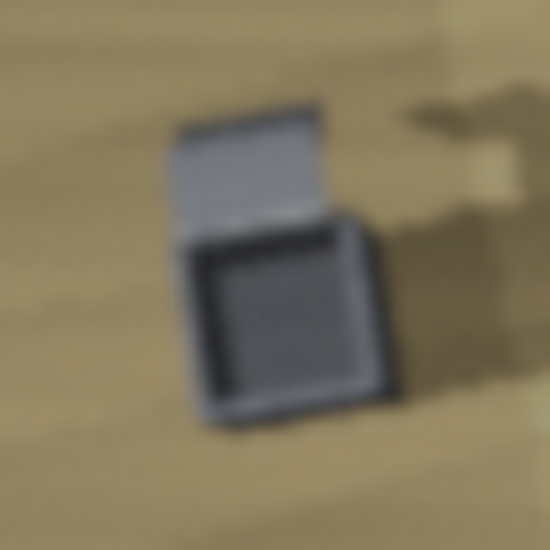

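Both cameras agree. The steel cup is at about (0.445, 0.166) with yaw 11.4°. The tray yaw is −12.3° and its near rim middle is about (0.6216, −0.021). Next I'll move above the cup and look with the wrist camera.

```bash
cat >> h.py <<'E'
def ori(yaw,flip):  # jaws along object's y, tool down
    a=yaw+(np.pi/2 if not flip else -np.pi/2)
    x=np.array([np.cos(a),np.sin(a),0]); z=np.array([0,0,-1.]); y=np.cross(z,x)
    return R.from_matrix(np.c_[x,y,z]).as_rotvec()
cy,ty=np.radians(11.4),np.radians(-12.26)
C=np.array([0.4450,0.1658]); RIM=np.array([0.6216,-0.0210])
tx=np.array([np.cos(ty),np.sin(ty)]); tyv=np.array([-tx[1],tx[0]])
E
python3 - <<'E'
from h import *
for f in(0,1):
    print(f,solve_ik([*C,.2],ori(cy,f)),solve_ik([*(RIM-.03*tx),.16],ori(ty,f)))
E
```

```text
0 [ 1.87381667e-01  1.33037156e-01 -2.62358453e-01  1.17540072e+00
 -4.44089210e-16 -1.15858675e-02] [-0.16013805  0.37534103 -0.04136551  1.15408979  0.          0.05383932]
1 [ 1.87381667e-01  1.33037156e-01 -2.62358453e-01  1.17540072e+00
 -4.44089210e-16  3.13000679e+00] [-0.16013805  0.37534103 -0.04136551  1.15408979  0.         -3.08775334]
```

Run:
```python
from h import *
set_gripper(0.85,40)
move_pose([*C,.2],ori(cy,0))
wait(0.2)
st=read_state();p,d=snapshot("wrist");cv2.imwrite("pics/w1.png",p[:,:,::-1]);np.save("d.npy",d)
print(st["time_s"],st["tcp_pos"],st["opening"],look_for("steel_cup","wrist"),camera_params("wrist"))
P,uv=cloud("wrist",d,(0,0,640,400),st)
m0=(np.linalg.norm(P[:,:2]-C,axis=1)<.08)
for lo,hi in((.02,.09),(.057,.07),(.075,.09)):
    m=m0&(P[:,2]>lo)&(P[:,2]<hi)
    if m.sum()>9: print(lo,m.sum(),cv2.minAreaRect(P[m][:,:2].astype(np.float32)),P[m].max(0),np.median(P[m][:,2]))
```

```text
3.7 [0.44526876 0.16532349 0.19997558] 0.8477564343953998 [{'bbox': [291.9, 158.3, 340.9, 240.6], 'score': 0.73}] {'vfov': 67.48742585068428, 'cx': 316.9476528752002, 'cy': 200.60104506948068, 'k1': -0.011782701791497919, 'mount': array([[ 9.99999136e-01,  1.11690494e-03, -6.93902753e-04,
         5.97221486e-04],
       [-8.65989811e-04,  9.56530202e-01,  2.91632000e-01,
        -7.35321015e-02],
       [ 9.89464162e-04, -2.91631147e-01,  9.56530342e-01,
        -1.43017729e-01],
       [ 0.00000000e+00,  0.00000000e+00,  0.00000000e+00,
         1.00000000e+00]])}
0.02 2404 ((0.45562636852264404, 0.16846609115600586), (0.06309711188077927, 0.0440344475209713), 11.306682586669922) [0.48948356 0.19226297 0.08213006] 0.06539060210511918
0.057 685 ((0.4462859630584717, 0.1666651964187622), (0.043796371668577194, 0.0440622977912426), 11.087423324584961) [0.47154654 0.19226297 0.06997412] 0.06511064729869193
0.075 877 ((0.475616991519928, 0.172392338514328), (0.022320201620459557, 0.03522671386599541), 11.214998245239258) [0.48948356 0.19166153 0.08213006] 0.08029642193540776
```

View pics/w1.png

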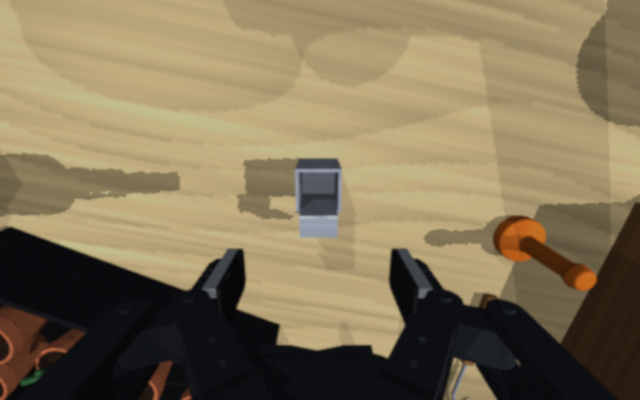

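The wrist picture shows the cup at about (318,198), hook towards the gripper and centred between the open jaws. The wrist fit gives (0.446, 0.1667) with yaw 11.2°, so I'll grasp.

```bash
sed -i 's/^cy,ty=.*/cy,ty=np.radians(11.25),np.radians(-12.26)/; s/^C=np.array(\[0.4450,0.1658\])/C=np.array([0.4458,0.1664])/' h.py
python3 - <<'E'
from h import *
print(move_linear([*C,.0285],ori(cy,0),0.12,force_limit=10))
set_gripper(0.0,45); wait(0.2)
st=read_state();print(st["time_s"],st["tcp_pos"],st["opening"],st["contact_force"])
move_linear([*C,.16],None,0.12); wait(.3)
st=read_state();print(st["time_s"],st["tcp_pos"],st["opening"],st["contact_force"])
for n in("wrist","top","scene"):
    p,d=snapshot(n);cv2.imwrite(f"pics/{n}2.png",p[:,:,::-1]);np.save(f"d_{n}.npy",d)
    print(n,look_for("steel_cup",n))
    P,uv=cloud(n,d,(0,0,640,400),st)
    m0=(np.linalg.norm(P[:,:2]-C-[.008,0],axis=1)<.05)
    c,s=np.cos(cy),np.sin(cy); L=(P[:,:2]-C)@np.array([[c,-s],[s,c]])
    m=m0&(L[:,0]>.02)&(L[:,0]<.042)&(abs(L[:,1])<.016)&(P[:,2]>.14)&(P[:,2]<.25)
    print(m.sum(), np.percentile(P[m][:,2],[5,25,50,75,95]) if m.sum() else '')
E
python3 -c "
import cv2
a=cv2.imread('pics/wrist2.png')
b=cv2.imread('pics/scene2.png')[100:250,300:500]
cv2.imwrite('pics/j2.png',cv2.hconcat([cv2.resize(a[100:400,170:470],(400,400)),cv2.resize(b,(400,300)).copy() if 0 else cv2.resize(b,(400,400))]))"
```

```text
False
5.95 [0.44638137 0.16654116 0.02909835] 0.5092789915112327 [-0.05907976  0.16786079  5.76462807]
7.5 [0.44557222 0.166363   0.15961338] 0.5050836162688188 [ 0.00679707 -0.02599341 -1.0306871 ]
wrist [{'bbox': [261.6, 202.5, 374.1, 348.2], 'score': 0.64}]
683 [0.15546418 0.17611081 0.18903402 0.19655557 0.20070525]
top [{'bbox': [252.4, 252.5, 266.1, 256.0], 'score': 0.61}]
0 
scene [{'bbox': [379.6, 147.5, 409.8, 179.3], 'score': 0.83}]
215 [0.14571255 0.20077101 0.21069954 0.21233348 0.21391188]
```

View pics/j2.png

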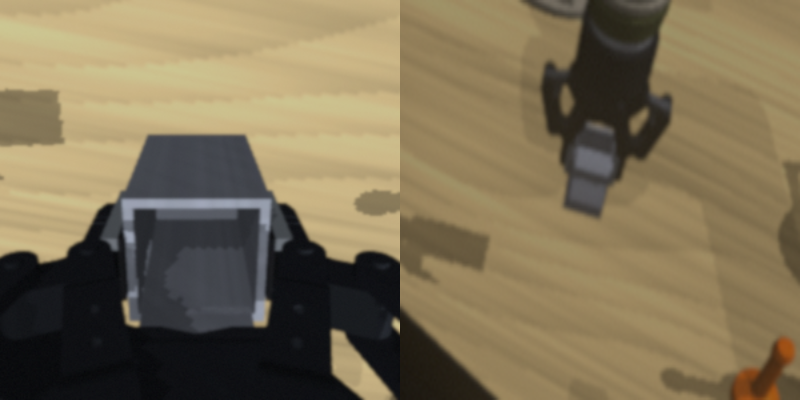

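The cup is held square in the wrist view (left). Its hook top reads about 0.211 in the scene depth, against 0.2105 expected, so it hasn't slipped. Next I'll check tilt and position in the hand before carrying it.

Run:
```python
from h import *
st=read_state();c,s=np.cos(cy),np.sin(cy);Rm=np.array([[c,-s],[s,c]])
t=st["tcp_pos"]
# scene: outer hook roof plane
P,_=cloud("scene",np.load("d_scene.npy"),(370,140,420,190)); L=(P[:,:2]-t[:2])@Rm; z=P[:,2]-t[2]
m=(L[:,0]>.02)&(L[:,0]<.045)&(abs(L[:,1])<.03)&(z>.04)&(z<.065)
print("roof",m.sum(),np.linalg.lstsq(np.c_[L[m],np.ones(m.sum())],z[m],rcond=None)[0],L[m].min(0),L[m].max(0),cv2.minAreaRect(L[m].astype(np.float32)))
m=(L[:,0]>.035)&(L[:,0]<.065)&(abs(L[:,1])<.03)&(z>.0)&(z<.046)
print("lip",np.c_[L[m],z[m]][::6].round(3).tolist())
# wrist: back wall outer face & rim
P,_=cloud("wrist",np.load("d_wrist.npy"),(250,190,390,350),st); L=(P[:,:2]-t[:2])@Rm; z=P[:,2]-t[2]
m=(L[:,0]<-.015)&(L[:,0]>-.03)&(abs(L[:,1])<.018)&(z<.03)&(z>-.025)
A=np.c_[L[m][:,1],z[m],np.ones(m.sum())];x=np.linalg.lstsq(A,L[m][:,0],rcond=None)[0];print("back face x=f(y,z)",m.sum(),x)
m=(abs(L[:,0])<.03)&(abs(L[:,1])<.026)&(z>.03)&(z<.042)
print("rim",m.sum(),cv2.minAreaRect(L[m].astype(np.float32)),np.linalg.lstsq(np.c_[L[m],np.ones(m.sum())],z[m],rcond=None)[0])
```

```text
roof 188 [-0.30142927 -0.00098162  0.06022095] [ 0.02001236 -0.0180107 ] [0.04254049 0.01783464] ((0.03127432242035866, -9.410455822944641e-05), (0.022495703771710396, 0.035836536437273026), 0.07595106959342957)
lip [[0.039, -0.017, 0.045], [0.039, -0.007, 0.045], [0.04, -0.006, 0.044], [0.041, -0.018, 0.037], [0.038, -0.006, 0.038], [0.039, 0.007, 0.043], [0.042, -0.013, 0.036], [0.04, -0.001, 0.038], [0.038, 0.011, 0.04], [0.043, -0.013, 0.034], [0.04, -0.0, 0.035], [0.039, 0.012, 0.038], [0.044, -0.012, 0.032], [0.043, 0.0, 0.035], [0.04, 0.012, 0.036], [0.045, -0.012, 0.03], [0.044, 0.001, 0.033], [0.043, 0.013, 0.037], [0.047, -0.011, 0.029], [0.046, 0.001, 0.032], [0.043, 0.013, 0.033], [0.046, -0.011, 0.025], [0.046, 0.002, 0.03], [0.046, 0.014, 0.033], [0.049, -0.01, 0.025], [0.047, 0.002, 0.027], [0.046, 0.014, 0.03], [0.048, 0.001, 0.025], [0.046, 0.013, 0.026], [0.048, 0.009, 0.024], [0.051, 0.014, 0.026]]
back face x=f(y,z) 2945 [-0.00198881  0.0024503  -0.02134596]
rim 5655 ((0.00043573230504989624, 6.037019193172455e-05), (0.045657917857170105, 0.05189415067434311), 0.12618029117584229) [ 0.0247357  -0.00022815  0.03599236]
```

The cup is upright and centred on the TCP. I'll carry it to above the rim.

```bash
python3 - <<'E'
from h import *
G=RIM-.03*tx
move_linear([*G,.16],ori(ty,0),0.12)
move_linear([*G,.10],None,0.1); wait(.3)
st=read_state();t=st["tcp_pos"];print(st["time_s"],t,G,st["opening"],st["contact_force"])
for n in("wrist","scene","top"):
    p,d=snapshot(n);cv2.imwrite(f"pics/{n}3.png",p[:,:,::-1]);np.save(f"d_{n}.npy",d)
    P,_=cloud(n,d,(0,0,640,400),st)
    Rm=np.c_[tx,tyv]; L=(P[:,:2]-t[:2])@Rm; z=P[:,2]
    m=(L[:,0]>-.01)&(L[:,0]<.07)&(abs(L[:,1])<.017)&(z>.135)&(z<.160)
    if m.sum()>5: print(n,"hook roof x",m.sum(),np.percentile(L[m][:,0],[1,50,99]),np.median(z[m]))
    m=(L[:,0]>.0)&(L[:,0]<.06)&(abs(L[:,1])>.03)&(abs(L[:,1])<.14)&(z>.095)&(z<.105)
    if m.sum()>5:
        for sgn in(-1,1):
            k=m&(L[:,1]*sgn>0)
            if k.sum()>5: print(n,"rim x side",sgn,k.sum(),np.percentile(L[k][:,0],[2,50,98]))
E
python3 -c "
import cv2
a=cv2.imread('pics/wrist3.png')[100:400,170:470]
b=cv2.imread('pics/scene3.png')[130:280,200:400]
cv2.imwrite('pics/j3.png',cv2.hconcat([cv2.resize(a,(300,300)),cv2.resize(b,(480,360))[:300]]))"
```

```text
10.9417 [ 0.59272712 -0.01473234  0.10066549] [ 0.59228418 -0.01462955] 0.5102009322223694 [-0.68444891  0.7379056  -1.1174059 ]
wrist hook roof x 1167 [0.01850298 0.01950893 0.02056976] 0.13943714105827765
wrist rim x side -1 1297 [0.02792132 0.02953358 0.03456589]
wrist rim x side 1 1247 [0.02767184 0.02932341 0.03440562]
scene hook roof x 204 [0.01844918 0.03385343 0.04323948] 0.15206415096036863
scene rim x side -1 135 [0.02712305 0.03176326 0.03412016]
scene rim x side 1 169 [0.02690424 0.0315038  0.03409809]
top rim x side -1 38 [0.02802769 0.03078538 0.03413575]
top rim x side 1 65 [0.02746031 0.03076133 0.03460607]
```

View pics/j3.png

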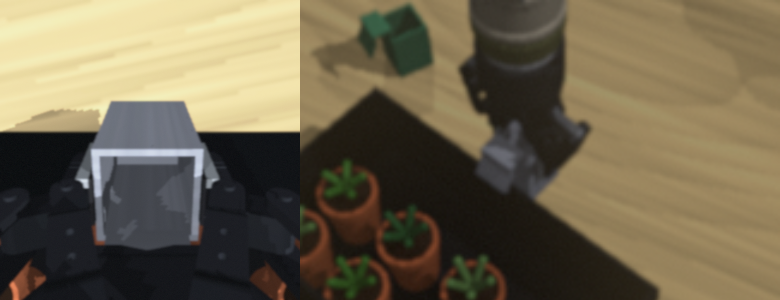

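In all cameras the rim middle is about 31 mm ahead of the TCP, and the slot middle is at about 30 mm. The hook overhangs the rim and both are square. I'll lower it.

Run:
```python
from h import *
G=RIM-.03*tx
h=move_linear([*G,.050],None,0.04,force_limit=6)
st=read_state();print(h,st["time_s"],st["tcp_pos"],st["opening"],st["contact_force"])
p,d=snapshot("scene");cv2.imwrite("pics/scene4.png",p[:,:,::-1])
P,_=cloud("scene",d,(0,0,640,400),st);t=st["tcp_pos"]
L=(P[:,:2]-t[:2])@np.c_[tx,tyv];z=P[:,2]
m=(L[:,0]>.02)&(L[:,0]<.041)&(abs(L[:,1])<.016)&(z>.09)&(z<.13)
print("roof z",m.sum(),np.percentile(z[m],[25,50,75]))
```

```text
True 12.2083 [ 0.59213058 -0.01461372  0.05192414] 0.5071114972235262 [-1.19777258  0.1642417   4.8138727 ]
roof z 139 [0.10203643 0.103914   0.10479424]
```

It seated at TCP z = 0.0519, with 0.052 predicted, and the hook roof is at about 0.103–0.104. I'll release and retreat.

```bash
python3 - <<'E'
from h import *
G=RIM-.03*tx
set_gripper(0.85); wait(.3)
move_linear([*G,.16],None,0.1)
move_linear([*(G-.14*tx),.24],None,0.15); wait(.5)
st=read_state();t=np.array([*G]);print(st["time_s"],st["tcp_pos"],st["contact_force"])
Rm=np.c_[tx,tyv]
for n in("wrist","scene","top"):
    p,d=snapshot(n);cv2.imwrite(f"pics/{n}5.png",p[:,:,::-1])
    print(n,look_for("steel_cup",n),look_for("green_cup",n)[:1])
    P,_=cloud(n,d,(0,0,640,400),st);L=(P[:,:2]-RIM)@Rm;z=P[:,2]
    m=(L[:,0]>-.007)&(L[:,0]<.009)&(abs(L[:,1])<.014)&(z>.09)&(z<.13)
    if m.sum()>5: print("roof",m.sum(),np.percentile(z[m],[10,50,90]),np.linalg.lstsq(np.c_[L[m],np.ones(m.sum())],z[m],rcond=None)[0])
    m=(L[:,0]>-.06)&(L[:,0]<-.006)&(abs(L[:,1])<.03)&(z>.078)&(z<.098)
    if m.sum()>5: print("cup rim",m.sum(),cv2.minAreaRect(L[m].astype(np.float32)),np.median(z[m]))
E
python3 -c "
import cv2
a=cv2.imread('pics/top5.png')[100:280,230:470]
b=cv2.imread('pics/scene5.png')[130:280,200:400]
cv2.imwrite('pics/j5.png',cv2.hconcat([cv2.resize(a,(400,300)),cv2.resize(b,(400,300))]))"
```

```text
15.9167 [0.45551943 0.0150829  0.23987572] [-0.3852962  -0.28199903 -0.2699303 ]
wrist [{'bbox': [297.2, 265.0, 339.0, 344.0], 'score': 0.68}] [{'bbox': [75.6, 200.0, 153.9, 281.9], 'score': 0.63}]
roof 310 [0.10266744 0.10353754 0.10464526] [ 0.0777182  -0.00103251  0.10352301]
cup rim 698 ((-0.029446065425872803, 0.0003348439931869507), (0.04345846548676491, 0.04427856579422951), 89.73389434814453) 0.08514007531822565
scene [{'bbox': [274.9, 191.7, 307.6, 217.7], 'score': 0.78}] [{'bbox': [222.9, 130.1, 254.5, 159.2], 'score': 0.94}]
roof 73 [0.10329071 0.10483558 0.10633259] [0.0644558  0.00222903 0.10471214]
cup rim 119 ((-0.029636798426508904, -1.701340079307556e-05), (0.04538368061184883, 0.043755944818258286), 89.2750244140625) 0.08503088785894153
top [] [{'bbox': [412.5, 225.0, 442.0, 258.5], 'score': 0.57}]
```

View pics/j5.png

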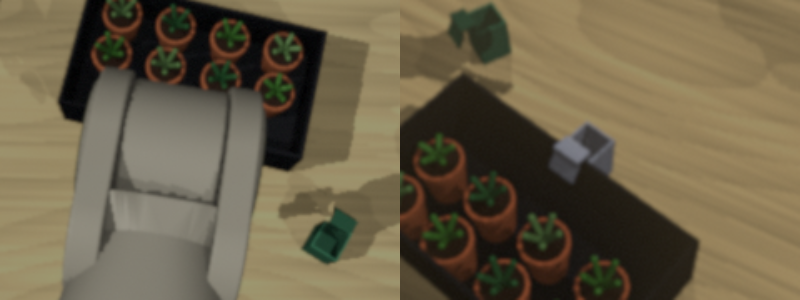

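View pics/wrist5.png

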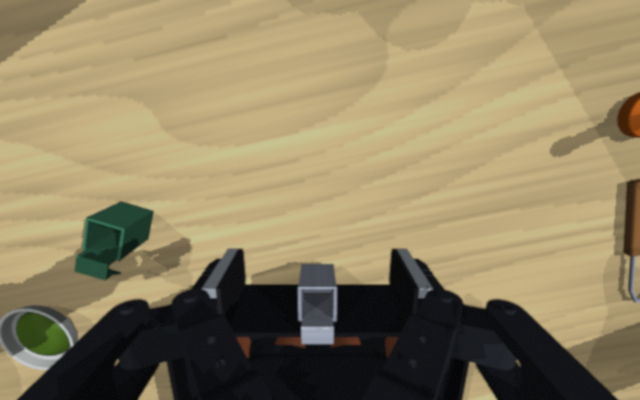

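The scene view and the wrist view (cup at about (318,300)) both show the cup hanging square on the near rim, on the outside. The gripper is clear, and the green cup is where it was.

Run:
```python
from plant import *
close_job(); print(read_state()["time_s"])
```

```text
the job is handed in; nothing more can be done
the job is handed in; nothing more can be done
```

The steel cup is hanging by its hook on the outside of the tray's near long rim, and I handed the job in at about 16 s on the robot's clock. `close_job()` gives no verdict, so this rests on my own checks.

I gripped the cup across its plain sides, turned it square to the tray, lowered the hook over the rim until it touched, then let go and backed off.

**Last checks, by wrist and scene depth:**
- **Across the wall:** the cup's axis is about 29.5 mm outside the rim middle. That puts the slot within about 1 mm of the wall's middle.
- **Along the rim:** the cup is within about 1 mm of the middle.
- **Height:** the top of the hook is at about 0.1035–0.105 m, where a fully seated hook should read 0.103 m. The cup's rim is at 0.085 m, where about 0.088 m would be expected.
- **Tilt and squareness:** the hook roof slopes by about 4°, against a limit of 15°. The cup is within 1° of square to the wall.
- **Green cup:** its box in the top picture moved less than 1 px.
- **Gripper:** it is clear of everything.

**What disagreed or could not be checked:**
- **Top camera:** the arm hid the steel cup from it at the end, so that view could not confirm the result.
- **Weight on the tray:** I did not measure this directly. I inferred it from the contact when lowering and from the cup staying in place after release.

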